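# Build up a rock-core specimen on the microscope stage

## Robot

A 6-joint arm with a two-finger parallel gripper is mounted at the origin on the work surface. World frame = base frame: x ahead of the robot, y to its left, z up, the work surface at z = 0. Lengths are in m, angles in degrees, forces in N, time in s.
With the tool pointing down it reaches from about 0.35 to 0.775 m from the base axis. Payload 5.5 kg.
Tool frame: the origin (TCP) lies midway between the tips of the shut fingers; the grasp point (between the pads) lies behind it (ctrl.hold_point_z is the z of the grasp point in the tool frame, in m); z points along the fingers, y is the line along which they close (so a half turn about z gives the same grasp; the last joint's range is limited). The gripper opens to 85 mm and grips with 20 to 120 N. Pads are 22 mm wide; open, the fingers measure 114 mm over their backs; the gripper's body (76 mm by 85 mm) begins 54 mm behind the grasp point. The pads swing forward as they close: fully open they stand 13 mm farther back than shut.
Start: joints at [-85.29, 17.945, 2.641, 74.691, 0, 82.002], TCP at [0.126, -0.561, 0.231] pointing down, gripper open.
Joint ranges: [-158.12, 158.12], [-49.38, 96.58], [-58.88, 72.47], [-126.05, 133.96], [-84.25, 85.87], [-180, 180]. Speed limits (degrees/s): [147.25, 147.25, 180, 180, 180, 180].

## Interface

Orientations are given as [roll, pitch, yaw] about the fixed x, y, z axes, in that order (R = Rz(yaw) Ry(pitch) Rx(roll)).
In Python, from cell import ctrl, read_camera gives the robot as it stands.
- The arm moves only by the tool drive_tool, never from a script. Its argument "rows" is text: rows parted by semicolons, each of 6 numbers parted by spaces: the shift along the tool's x, y, z in mm, then the turn, a rotation vector about the tool's x, y, z in degrees. In form: dx dy dz wx wy wz; .... A call has 1 to 12 rows; each row shifts and turns the commanded pose from where the row before left it, along the tool's axes as they then stand; what a row does not reach is not made up. A row lasts 1/12 s, in which the tool goes at most 41.7 mm and 7.16 degrees, less where a joint would pass 70% of its speed; a pose out of reach is approached as far as the arm can. A call is refused whole if a number of a shift passes 41.7 or a number of a turn 7.16, either way. A call with a gripper value outside its range is refused whole. "jaw" is the finger opening in mm, from 0 to 85.4, set as the call begins (left out, the last holds). The fingers move at their own pace and stop on an object; "force" is the grip in N (left out, the last holds). Time passes only in rows, so rows that do not move let the fingers close. It gives the time, the measured TCP pose, the force, the opening and the grip force at its end, in the units of the state.
- ctrl.sense(): the state, without advancing time (a new reading comes with each control period).
- read_camera(name): name is "scene" or "side" or "wrist"; returns a dict with "color" (480x640x3 uint8, red, green, blue), "camera_matrix" (3x3 intrinsics, pixels), "cam_to_world" (4x4, takes a point from camera to world coordinates); the wrist camera has in their place "hand_eye" (4x4, takes a point from camera to tool coordinates, whose origin is the TCP and whose axes are the flange's). Camera axes: x right, y down, z forward; pixel columns grow to the right and rows downward; lengths in m; the calibration is good to about 2 mm. A picture is of the moment at which its call begins: read the wrist's pose just before it. There is no depth.
- ctrl.job_done(): hands the job in; it is judged then, once.
The state is a dict: "t": time; "joint_positions": joint angles; "qd": joint speeds; "effort": joint torques, N m; "ee_pos": TCP position; "tool_rot": TCP orientation; "wrist_force": force on the tool from outside, world axes, zero at the start; "wrist_torque": the same for the moment, N m; "grip_width": opening from 0.0 (shut) to 1.0 (fully open); "grip_force": force on a finger pad.
Only numpy, scipy, OpenCV 4.12 (cv2) and the standard library are available. Lean on these libraries where they do the work, as an engineer would, in place of code of your own. Each camera call takes 0.05 s, during which the arm holds its last target. There are 200 camera calls.

## Task

Set up the rock core for the microscope on the round dark stage plate, building from the bottom up: the open metal riser ring in the middle of the plate, the white dish centred on the ring, the rock core standing upright in the middle of the dish, and last the black dust cover over the core with its open end down, standing flat on the dish's floor. Let go of each part once it is in place, before fetching the next, and leave the vial, the little box and the steel tray where they are.

Things in the scene. Friction and masses are not known exactly. Their poses are not given: they have to be found in the camera images.
- stage_top (a point): The stage plate: a round dark steel disc, 100 mm across and 14 mm high, fixed to the bench, with a thin light circle 72 mm across and short graduation marks near its edge. This point is the centre of its top face, 14 mm above the bench. It may be on the left or the right side of the bench. z up.
- riser_c (a point): The riser: a plain aluminium ring, outer diameter 64 mm, open hole 42 mm through its middle, 20 mm high, about 90 g, loose and lying flat on the bench. This point is its centre, half-way up (10 mm above its underside). z is its axis, up.
- dish_c (a point): The dish: a round flat-bottomed white ceramic dish with upright wall, open at the top, outer diameter 66 mm, height 16 mm, wall 3 mm (inside diameter 60 mm), floor 4 mm thick, about 50 g, loose, standing on the bench. This point is on its axis, 8 mm above its underside. z is its axis, up.
- core_c (a point): The rock core: a solid reddish sandstone cylinder, 22 mm in diameter and 50 mm high, about 50 g, loose, standing upright on the bench. Its two ends are alike. This point is its centre, 25 mm above its underside. z is its axis, up.
- cover_c (a point): The dust cover: a black plastic cylinder, closed and flat on top, open below, like an upturned cup, standing open end down on the bench. Outer diameter 46 mm, height 60 mm, wall 3 mm (inside diameter 40 mm), top 4 mm thick (56 mm deep inside), about 60 g, loose. It fits over the core and inside the dish's wall, so that its rim stands on the dish's floor. This point is on its axis, 30 mm above its rim. z is its axis, up.
- vial_c (a point): Bystander: a small amber vial with a white cap, 23 mm in diameter, 40 mm high, loose, standing among the parts. This point is its centre, 20 mm above the bench. To be left alone.
- slipbox_c (a point): Bystander: a little blue box of cover glasses, 30 x 24 mm and 20 mm high, loose. This point is its centre, 10 mm above the bench. To be left alone.
- tray: Bystander: a square steel instrument tray, 100 x 100 mm, 18 mm high, with tweezers in it, fixed to the bench on the side away from the stage plate. Origin at the centre of its underside. Nothing goes in it.
Not all that is in view belongs to the job. There is more than one size of the part that bears core_c; the job needs the smaller.

How it is judged:
By the outcome, as a careful person would: the job done as asked, in the order asked, and still so for the second after the job is handed in, with the robot touching nothing.
It also fails if it takes over 106 s, if anything falls off the work surface, if the arm or the gripper's body presses on something with over 40 N, if the wrist force passes 120 N, or if a joint passes its speed limit or range.

## Working session

There is one attempt and no reset: what is moved stays moved. The work goes in short steps, Python scripts to look and compute and a tool call to move; the robot and the scene stay as the last step left them, time stands still between calls to the robot, and variables do not carry over. Pictures are saved under pics/ and viewed, at most 16 in all, crops included, and the job is handed in when it is done.

Besides the shell and the picture viewer there is one more tool, called after ">>>" by a JSON object that holds its "op" and its "data", one argument or row to a line. drive_tool: Moves the arm, as the interface text tells. Its arguments: {"type":"object","properties":{"rows":{"type":"string"},"jaw":{"type":"number"},"force":{"type":"number"}},"required":["rows"]}

```bash
ls; mkdir -p pics
python3 - <<'E'
from cell import ctrl, read_camera
import cv2
s=ctrl.sense();print(s, ctrl.hold_point_z)
for n in("scene","side"):
    d=read_camera(n);cv2.imwrite(f"pics/{n}0.png",d["color"][:,:,::-1]);print(n,d["camera_matrix"].tolist(),d["cam_to_world"].round(4).tolist())
d=read_camera("wrist");print(d["hand_eye"].round(4).tolist())
E
```

```text
pics
{'t': 0.0, 'joint_positions': array([-8.52904150e+01,  1.79902112e+01,  2.57675574e+00,  7.46909450e+01,
        1.60157220e-03,  8.20033573e+01]), 'qd': array([-0.08996029,  0.05727844,  0.03463475,  0.02884579,  0.01510276,
       -0.04489087]), 'effort': array([ 8.41819256e-04, -4.80625820e+01,  2.98535407e+01,  1.94820645e-02,
       -1.31517286e-04, -1.33769475e-05]), 'ee_pos': array([ 0.12644688, -0.5603974 ,  0.2304132 ]), 'tool_rot': array([-1.79896838e+02, -1.61096599e-02,  1.27062117e+01]), 'wrist_force': array([ 0.38537543, -0.53381305, -0.1456494 ]), 'wrist_torque': array([-0.04342217, -0.00723079,  0.02772321]), 'grip_force': 0.0, 'grip_width': 1.0017826832203995} -0.0187
scene [[526.6661902185768, 0.0, 318.861329111408], [0.0, 526.6661902185768, 237.24079117614926], [0.0, 0.0, 1.0]] [[-0.6608, 0.5812, -0.4749, 0.9239], [0.7505, 0.5054, -0.4259, 0.3245], [-0.0075, -0.6379, -0.7701, 0.6321], [0.0, 0.0, 0.0, 1.0]]
side [[564.607403377734, 0.0, 319.13043790890885], [0.0, 564.607403377734, 242.04830831707963], [0.0, 0.0, 1.0]] [[0.9422, -0.2402, 0.2338, 0.3638], [-0.3348, -0.7066, 0.6235, -0.5626], [0.0154, -0.6657, -0.7461, 0.6894], [0.0, 0.0, 0.0, 1.0]]
[[-0.0001, -0.9659, -0.2589, 0.0658], [1.0, -0.0004, 0.0011, 0.0004], [-0.0012, -0.2589, 0.9659, -0.1425], [0.0, 0.0, 0.0, 1.0]]
```

View pics/scene0.png

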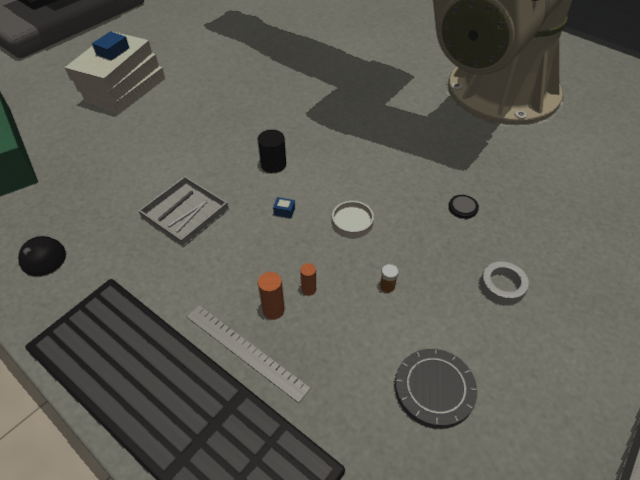

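View pics/side0.png

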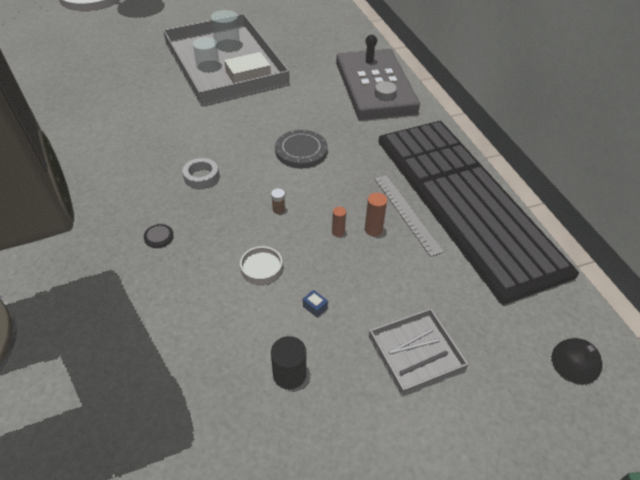

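Scene view, candidates for each part:
- **Core:** small red cylinder at (308,279), or the larger one at (271,296). I choose the small one.
- **Cover:** black cylinder at (272,150). The lens cap at (463,206) and mouse at (42,255) are not it.
- **Ring:** (505,282). **Dish:** (353,218). **Stage:** (436,386).
- **Vial:** (389,278). **Box:** (284,207).

The side view agrees.

```bash
cat > h.py <<'E'
from cell import ctrl, read_camera
import numpy as np, cv2
from scipy.spatial.transform import Rotation as R
def tool():
    s=ctrl.sense(); T=np.eye(4); T[:3,:3]=R.from_euler('xyz',s["tool_rot"],degrees=True).as_matrix(); T[:3,3]=s["ee_pos"]; return T
def cam(n):
    T=tool(); d=read_camera(n)
    return d["color"],d["camera_matrix"],(T@d["hand_eye"] if n=="wrist" else d["cam_to_world"])
def ray(K,C,uv,z):
    v=C[:3,:3]@np.linalg.solve(K,[uv[0],uv[1],1.]); o=C[:3,3]; return o+v*(z-o[2])/v[2]
def proj(K,C,P):
    p=K@(np.linalg.inv(C)@np.append(P,1))[:3]; return p[:2]/p[2]
def go(xyz,yaw=None):
    """tool-frame shift (mm) to put TCP at xyz, and turn to yaw"""
    T=tool(); d=T[:3,:3].T@(np.array(xyz)-T[:3,3])*1000; s=ctrl.sense()
    print("shift(mm)",d.round(1),"rot",s["tool_rot"].round(2),"F",s["wrist_force"].round(1),"t",round(s["t"],2))
    if yaw is not None:
        print("turn",np.degrees(R.from_matrix(T[:3,:3].T@R.from_euler('xyz',[180,0,yaw],degrees=True).as_matrix()).as_rotvec()).round(2))
E
python3 - <<'E'
from h import *
P={"ring":((505,278),(201,169),.02),"dish":((353,216),(261,262),.016),"core":((308,270),(339,213),.05),"big":((271,282),(377,200),.07),"cover":((272,137),(289,350),.06),"stage":((436,385),(301,147),.014),"vial":((390,271),(278,194),.04),"box":((285,203),(316,299),.02),"tray":((184,209),(417,350),.01)}
a=cam("scene");b=cam("side")
for k,(u,v,z) in P.items(): print(k,ray(*a[1:],u,z).round(3),ray(*b[1:],v,z).round(3))
im=a[0][:,:,::-1][230:330,230:420]; cv2.imwrite("pics/c1.png",cv2.resize(im,None,fx=4,fy=4))
E
```

```text
ring [0.43  0.234 0.02 ] [0.432 0.23  0.02 ]
dish [ 0.476 -0.004  0.016] [ 0.476 -0.01   0.016]
core [0.618 0.03  0.05 ] [0.615 0.02  0.05 ]
big [0.675 0.017 0.07 ] [0.674 0.009 0.07 ]
cover [ 0.459 -0.195  0.06 ] [ 0.463 -0.198  0.06 ]
stage [0.626 0.248 0.014] [0.623 0.239 0.014]
vial [0.54  0.111 0.04 ] [0.538 0.103 0.04 ]
box [ 0.529 -0.102  0.02 ] [ 0.532 -0.107  0.02 ]
tray [ 0.638 -0.222  0.01 ] [ 0.638 -0.227  0.01 ]
```

View pics/c1.png

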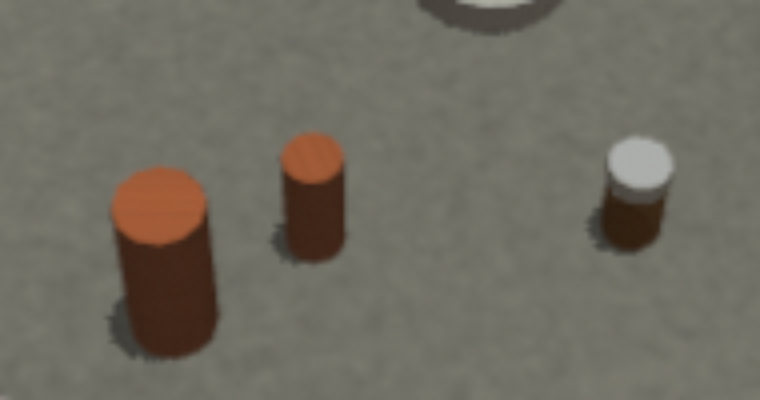

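The crop confirms it: the small core's top is at (308,270) in the scene image and the big one's is beside it at (271,282). I'll set out now.

>>> {"op": "drive_tool", "data": {
  "rows": "30 -27 0 0 0 0;30 -27 0 0 0 0;30 -27 0 0 0 0;30 -27 0 0 0 0;30 -27 0 0 0 0;30 -27 0 0 0 0;30 -27 0 0 0 0;30 -27 0 0 0 0;30 -27 0 0 0 0;30 -27 0 0 0 0;30 -27 0 0 0 0;30 -27 0 0 0 0",
  "jaw": 85,
  "force": 30
}}

```text
t: 1.25
ee_pos: [0.4071, -0.1639, 0.2315]
tool_rot: [180.0, -0.0, 12.7]
wrist_force: [0.4, -1.0, 0.3]
grip_width: 0.997
grip_force: 0.0
```

>>> {"op": "drive_tool", "data": {
  "rows": "0 0 0 0 0 -7;0 0 0 0 0 -7;0 0 0 0 0 -7;0 0 0 0 0 -7;0 0 0 0 0 -7;0 0 0 0 0 -7;0 0 0 0 0 -7;0 0 0 0 0 -7;0 0 0 0 0 -7;0 0 0 0 0 -7;0 0 0 0 0 -7;0 0 0 0 0 -7"
}}

```text
t: 2.25
ee_pos: [0.4063, -0.1657, 0.2312]
tool_rot: [-180.0, 0.0, 97.1]
wrist_force: [0.1, -0.4, 0.9]
grip_width: 0.995
grip_force: 0.0
```

>>> {"op": "drive_tool", "data": {
  "rows": "0 0 0 0 0 -7;0 0 0 0 0 -7;0 0 0 0 0 -7;0 0 0 0 0 -7;0 0 0 0 0 -7;0 0 0 0 0 -7;0 0 0 0 0 -7;0 0 0 0 0 -7;0 0 0 0 0 -7;0 0 0 0 0 -7;0 0 0 0 0 -7;0 0 0 0 0 -6.3"
}}

```text
t: 3.25
ee_pos: [0.4063, -0.1656, 0.2313]
tool_rot: [-180.0, -0.0, -179.6]
wrist_force: [0.4, 0.2, 1.1]
grip_width: 0.995
grip_force: 0.0
```

```bash
python3 -c "
from h import *
go([.43,.232,.15],180)"
```

```text
shift(mm) [-26.1 397.5  81.2] rot [-180.     -0.   -179.65] F [0.4 0.2 1.1] t 3.25
turn [-0.   -0.    0.35]
```

>>> {"op": "drive_tool", "data": {
  "rows": "-3 40 0 0 0 0.35;-3 40 0 0 0 0;-3 40 0 0 0 0;-3 40 0 0 0 0;-3 40 0 0 0 0;-3 40 5 0 0 0;-3 40 5 0 0 0;-3 40 5 0 0 0;-2 40 10 0 0 0;0 37 15 0 0 0;0 0 40 0 0 0;0 0 0 0 0 0"
}}

```text
t: 4.25
ee_pos: [0.4297, 0.2318, 0.145]
tool_rot: [-179.8, -0.6, 179.9]
wrist_force: [-1.6, -0.5, -0.8]
grip_width: 0.996
grip_force: 0.0
```

Run:
```python
from h import *
im,K,C=cam("wrist"); cv2.imwrite("pics/w1.png",im[:,:,::-1]); print(proj(K,C,[.43,.232,.02]),tool()[:3,3])
```

```text
[319.08395717 229.74026025] [0.43078293 0.23101373 0.147807  ]
```

View pics/w1.png

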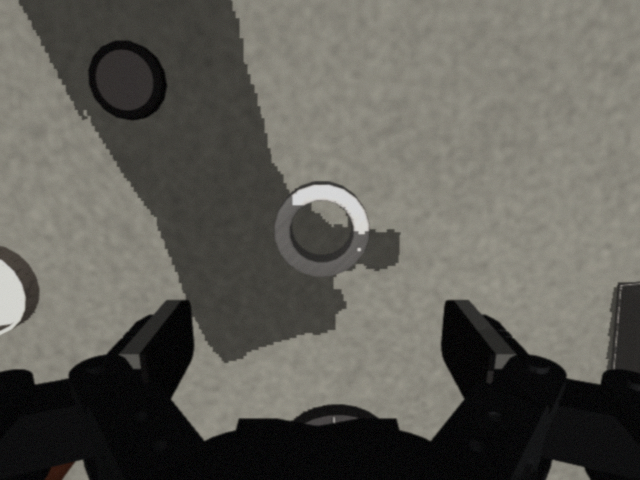

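Wrist view: the ring centre is at about (321.5,229), against a predicted (319,230), so it lies at y≈.2335 and x≈.43. I'll descend and grip it.

>>> {"op": "drive_tool", "data": {
  "rows": "0 2 30 0 0 0;0 0.5 30 0 0 0;0 0 30 0 0 0;0 0 25 0 0 0;0 0 20 0 0 0;0 0 10 0 0 0;0 0 0 0 0 0;0 0 0 0 0 0"
}}

```text
t: 4.97
ee_pos: [0.4357, 0.2333, 0.0075]
tool_rot: [180.0, 0.1, 179.6]
wrist_force: [0.5, -0.2, 1.0]
grip_width: 0.994
grip_force: 0.0
```

>>> {"op": "drive_tool", "data": {
  "rows": "0 0 0 0 0 0;0 0 0 0 0 0;0 0 0 0 0 0;0 0 0 0 0 0;0 0 0 0 0 0;0 0 0 0 0 0;0 0 0 0 0 0;0 0 0 0 0 0",
  "jaw": 50,
  "force": 40
}}

```text
t: 5.63
ee_pos: [0.4363, 0.234, 0.0088]
tool_rot: [180.0, 0.2, 179.6]
wrist_force: [-1.9, -1.6, 9.8]
grip_width: 0.717
grip_force: 40.5
```

Run:
```python
from h import *
im,K,C=cam("wrist"); cv2.imwrite("pics/w2.png",im[:,:,::-1]); print(tool()[:3,3],proj(K,C,[.43,.2335,.02])); go([.625,.244,.12],180)
a,Ka,Ca=cam("scene")
# stage: fit light circle near (436,385)
for n,(u,v) in (("scene",(436,385)),("side",(301,147))):
    a,Ka,Ca=cam(n); g=cv2.cvtColor(a,cv2.COLOR_RGB2GRAY)
    y0,x0=v-60,u-60; s=g[y0:v+60,x0:u+60]; m=(s<75).astype(np.uint8)
    m=cv2.morphologyEx(m,cv2.MORPH_CLOSE,np.ones((5,5)))
    k,l,st,ce=cv2.connectedComponentsWithStats(m); i=l[60,60] or 1+st[1:,4].argmax()
    # light circle pixels inside the disc
    c=max(cv2.findContours((l==i).astype(np.uint8),cv2.RETR_EXTERNAL,cv2.CHAIN_APPROX_NONE)[0],key=len)
    e=cv2.fitEllipse(c); print(n,e, ray(Ka,Ca,(e[0][0]+x0,e[0][1]+y0),.010))
```

```text
[0.43630176 0.23398    0.00884624] [317.0761151  304.16179828]
shift(mm) [-189.1   11.3 -110.4] rot [179.97   0.23 179.64] F [-1.7 -2.2 10.8] t 5.68
turn [ 0.03  0.23 -0.36]
scene ((57.32111740112305, 69.52702331542969), (59.63856506347656, 76.1280288696289), 115.91155242919922) [0.63625403 0.25216389 0.01      ]
side ((59.06698989868164, 49.50164031982422), (58.22383499145508, 62.57441711425781), 105.11558532714844) [0.63335086 0.27477681 0.01      ]
```

View pics/w2.png

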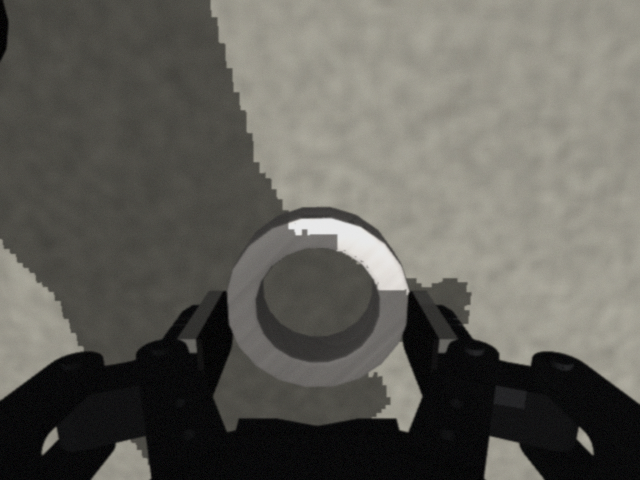

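w2: the ring is held, its top centred at about (317,302). It therefore sits about 7 mm toward the base from the tool axis, which I'll compensate for. Next I'll lift and locate the stage by its light circle.

>>> {"op": "drive_tool", "data": {
  "rows": "0 0 -10 0 0 0;0 0 -20 0 0 0;0 0 -30 0 0 0;0 0 -30 0 0 0;0 0 -20 0 0 0;0 0 0 0 0 0"
}}

```text
t: 6.33
ee_pos: [0.4378, 0.2349, 0.1221]
tool_rot: [179.8, 0.5, 179.7]
wrist_force: [0.9, -0.3, -0.8]
grip_width: 0.716
grip_force: 43.2
```

```bash
cat >> h.py <<'E'
def circ(n,P,z,r,thr=12):
    """light circle of radius r about P: fit ellipse on top-hat pixels near the expected ellipse"""
    a,K,C=cam(n); g=cv2.cvtColor(a,cv2.COLOR_RGB2GRAY)
    th=cv2.morphologyEx(g,cv2.MORPH_TOPHAT,np.ones((7,7)))
    ys,xs=np.nonzero(th>thr); P=np.array([*P[:2],z])
    for tol in(.3,.2,.1,.1,.07):
        W=np.array([ray(K,C,(x,y),z) for x,y in zip(xs,ys)]) if tol==.3 else W
        d=np.hypot(*(W-P)[:,:2].T); w=W[abs(d-r)<tol*r]
        A=np.c_[2*w[:,:2],np.ones(len(w))]; q=np.linalg.lstsq(A,(w[:,:2]**2).sum(1),rcond=None)[0]
        P=np.array([*q[:2],z])
    print(n,P.round(4),"r",np.sqrt(q[2]+q[0]**2+q[1]**2).round(4),len(w)); return P
E
python3 - <<'E'
from h import *
a=circ("scene",(.626,.246),.014,.036);b=circ("side",(.624,.241),.014,.036)
im,K,C=cam("wrist");print(proj(K,C,[.43,.2335,.02]),tool()[:3,3])
E
```

```text
scene [0.6247 0.2478 0.014 ] r 0.0352 459
side [0.625  0.2444 0.014 ] r 0.0357 165
[317.07480727 228.79715659] [0.43446322 0.23368091 0.11661145]
```

>>> {"op": "drive_tool", "data": {
  "rows": "-30 0 -4 0 0 0;-30 2 -4 0 0 0;-30 2 -4 0 0 0;-30 2 -4 0 0 0;-30 2 -4 0 0 0;-30 2 -4 0 0 0;-30 2 -4 0 0 0;-30 1 -4 0 0 0;-20 0 0 0 0 0;0 0 0 0 0 0;0 0 0 0 0 0;0 0 0 0 0 0"
}}

```text
t: 7.48
ee_pos: [0.6931, 0.2449, 0.1461]
tool_rot: [-179.9, -0.2, 179.7]
wrist_force: [0.5, -0.4, -0.4]
grip_width: 0.715
grip_force: 43.2
```

Run:
```python
from h import *
circ("wrist",(.625,.246),.014,.036)
im,K,C=cam("wrist"); cv2.imwrite("pics/w3.png",im[:,:,::-1]);print(proj(K,C,[.625,.246,.014]),tool()[:3,3])
```

```text
wrist [0.6262 0.2463 0.014 ] r 0.0351 1744
[319.22866456 121.07473988] [0.69309704 0.24517097 0.14747006]
```

View pics/w3.png

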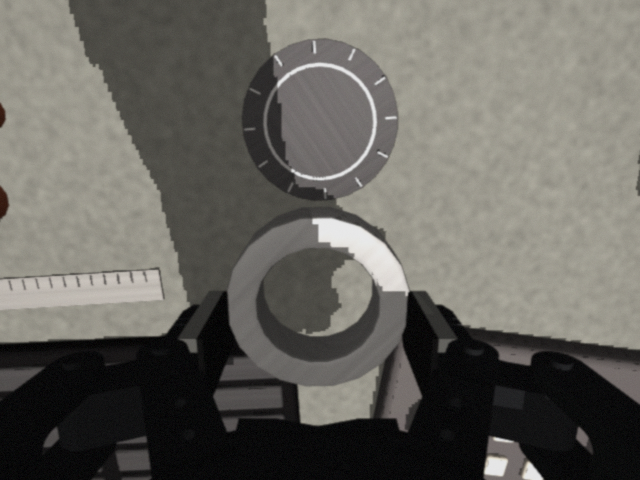

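w3: the stage's light circle is centred at about (320.5,121.5), giving (.6255,.2465). The ring is still at (318,302) in the gripper.

>>> {"op": "drive_tool", "data": {
  "rows": "15 0.5 0 0 0 0;20 0.5 0 0 0 0;18 0.5 10 0 0 0;8 0 20 0 0 0;0 0 20 0 0 0;0 0 20 0 0 0;0 0 20 0 0 0;0 0 0 0 0 0;0 0 0 0 0 0"
}}

```text
t: 8.33
ee_pos: [0.6317, 0.2468, 0.0577]
tool_rot: [-180.0, -0.2, 179.7]
wrist_force: [0.4, -0.2, -0.8]
grip_width: 0.714
grip_force: 43.4
```

```bash
python3 -c "
from h import *
go([.632,.2467,.0235],180)"
```

```text
shift(mm) [-0.4 -0.1 34.2] rot [-1.7995e+02 -1.7000e-01  1.7969e+02] F [ 0.4 -0.2 -0.8] t 8.33
turn [-0.05 -0.17 -0.31]
```

>>> {"op": "drive_tool", "data": {
  "rows": "0 0 10 0 0 0;0 0 10 0 0 0;0 0 6 0 0 0;0 0 4 0 0 0;0 0 3 0 0 0;0 0 0 0 0 0;0 0 0 0 0 0"
}}

```text
t: 8.92
ee_pos: [0.6336, 0.2469, 0.0251]
tool_rot: [-180.0, -0.0, 179.7]
wrist_force: [-0.7, -0.1, -0.9]
grip_width: 0.716
grip_force: 43.4
```

```bash
python3 -c "
from h import *
go([.632,.2467,.0228],180)"
```

```text
shift(mm) [ 1.6 -0.2  2.3] rot [-1.7999e+02 -1.0000e-02  1.7966e+02] F [-0.7 -0.1 -0.9] t 8.92
turn [-0.01 -0.01 -0.34]
```

>>> {"op": "drive_tool", "data": {
  "rows": "1.5 0 1 0 0 0;0 0 1 0 0 0;0 0 1 0 0 0;0 0 0 0 0 0"
}}

```text
t: 9.25
ee_pos: [0.6323, 0.2471, 0.023]
tool_rot: [180.0, 0.0, 179.7]
wrist_force: [-1.7, -0.2, 3.1]
grip_width: 0.717
grip_force: 43.7
```

>>> {"op": "drive_tool", "data": {
  "rows": "0 0 0 0 0 0;0 0 0 0 0 0;0 0 0 0 0 0;0 0 0 0 0 0;0 0 0 0 0 0;0 0 -10 0 0 0;0 0 -30 0 0 0;0 0 -30 0 0 0;0 0 -30 0 0 0;0 0 -30 0 0 0;0 0 0 0 0 0;0 0 0 0 0 0",
  "jaw": 85
}}

```text
t: 10.25
ee_pos: [0.6339, 0.2475, 0.156]
tool_rot: [179.9, 0.3, 179.7]
wrist_force: [0.2, -0.6, 0.5]
grip_width: 0.994
grip_force: 0.0
```

Run:
```python
from h import *
im,K,C=cam("wrist"); cv2.imwrite("pics/w4.png",im[:,:,::-1]);print(proj(K,C,[.6255,.2465,.014]),proj(K,C,[.6255,.2465,.034]),tool()[:3,3])
go([.475,-.005,.15],180)
```

```text
[316.31897912 208.6516074 ] [316.27429474 214.79961818] [0.63270865 0.24711324 0.15376071]
shift(mm) [ 156.2 -253.1    3.3] rot [1.7997e+02 1.4000e-01 1.7966e+02] F [-0.1  0.8 -1.3] t 10.3
turn [ 0.03  0.14 -0.34]
```

View pics/w4.png

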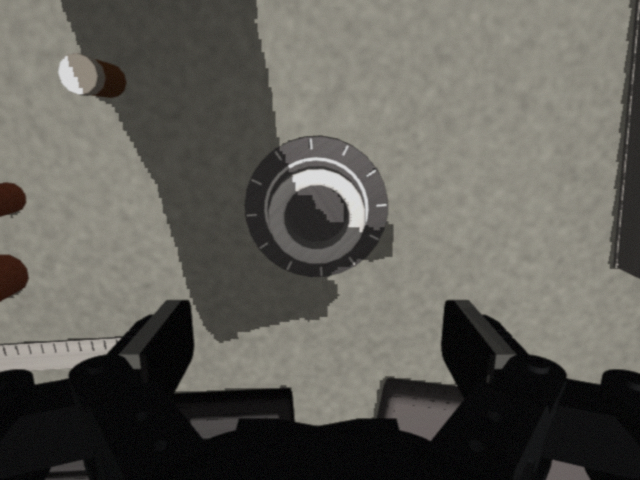

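w4: the ring's top centre is at about (315.5,216), against (316.3,214.8) for the stage centre, so it is centred within 1 mm. Next is the dish.

>>> {"op": "drive_tool", "data": {
  "rows": "13 -21 0 0 0 0;15 -25 0 0 0 0;18 -29 0 0 0 0;18 -29 0 0 0 0;18 -29 0 0 0 0;18 -29 0 0 0 0;18 -29 0 0 0 0;15 -25 0 0 0 0;15 -25 0 0 0 0;8 -12 3 0 0 0;0 0 0 0 0 0;0 0 0 0 0 0"
}}

```text
t: 11.3
ee_pos: [0.4735, -0.0054, 0.1483]
tool_rot: [180.0, -0.1, 179.5]
wrist_force: [0.3, 0.3, 0.3]
grip_width: 0.997
grip_force: 0.0
```

```bash
cat >> h.py <<'E'
def blob(P,z,mask,half=70,save=None):
    """largest blob of mask(im) near the projection of P in the wrist view -> enclosing-ellipse centre at height z"""
    im,K,C=cam("wrist"); u,v=proj(K,C,[*P[:2],z]).astype(int); x0,y0=max(u-half,0),max(v-half,0)
    m=mask(im[y0:v+half,x0:u+half].astype(int)).astype(np.uint8)
    m=cv2.morphologyEx(m,cv2.MORPH_OPEN,np.ones((3,3)))
    c=max(cv2.findContours(m,cv2.RETR_EXTERNAL,cv2.CHAIN_APPROX_NONE)[0],key=cv2.contourArea)
    e=cv2.fitEllipse(cv2.convexHull(c)); p=(e[0][0]+x0,e[0][1]+y0)
    if save: cv2.imwrite(save,im[:,:,::-1])
    Q=ray(K,C,p,z); mm=np.array(e[1])/K[0,0]*(C[2,3]-z)*1000
    print("px",np.round(p,1),"expected",(u,v),"pos",Q.round(4),"size mm~",mm.round(1)); return Q
E
python3 - <<'E'
from h import *
Q=blob((.476,-.006),.016,lambda a:(a.min(2)>175)&(np.ptp(a,axis=2)<25),75,"pics/w5.png")
go([*Q[:2],.15],180)
E
```

```text
px [342.1 211.4] expected (np.int64(317), np.int64(228)) pos [0.4641 0.0109 0.016 ] size mm~ [15.6 29.8]
shift(mm) [10.3 15.7 -1.4] rot [ 1.7997e+02 -7.0000e-02  1.7962e+02] F [-0.5 -0.3 -0.4] t 11.35
turn [ 0.03 -0.07 -0.38]
```

View pics/w5.png

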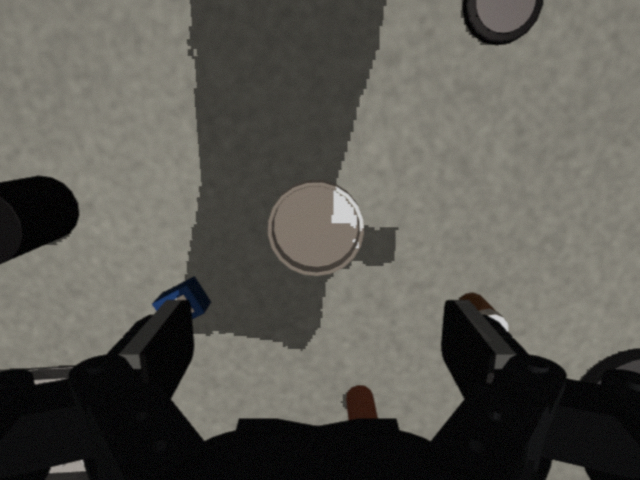

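w5: the dish rim is centred at about (316,228.5), so it is at (.476,-.0067).

>>> {"op": "drive_tool", "data": {
  "rows": "-2 -1 20 0 0 0;0 0 30 0 0 0;0 0 30 0 0 0;0 0 25 0 0 0;0 0 20 0 0 0;0 0 10 0 0 0;0 0 4 0 0 0;0 0 0 0 0 0;0 0 0 0 0 0"
}}

```text
t: 12.1
ee_pos: [0.4772, -0.0056, 0.0105]
tool_rot: [180.0, 0.0, 179.7]
wrist_force: [0.2, -0.7, 0.4]
grip_width: 0.995
grip_force: 0.0
```

```bash
python3 -c "
from h import *
go([.476,-.0067,.006],180)"
```

```text
shift(mm) [ 1.2 -1.1  4.5] rot [1.8000e+02 1.0000e-02 1.7972e+02] F [ 0.2 -0.7  0.4] t 12.1
turn [ 0.    0.01 -0.28]
```

>>> {"op": "drive_tool", "data": {
  "rows": "1 -1 2 0 0 0;0 0 2.5 0 0 0;0 0 0 0 0 0"
}}

```text
t: 12.35
ee_pos: [0.476, -0.0072, 0.0061]
tool_rot: [-180.0, 0.1, 179.7]
wrist_force: [-1.1, -0.3, -0.5]
grip_width: 0.995
grip_force: 0.0
```

>>> {"op": "drive_tool", "data": {
  "rows": "0 0 0 0 0 0;0 0 0 0 0 0;0 0 0 0 0 0;0 0 0 0 0 0;0 0 0 0 0 0;0 0 0 0 0 0;0 0 0 0 0 0;0 0 0 0 0 0",
  "jaw": 55,
  "force": 30
}}

```text
t: 13.02
ee_pos: [0.4759, -0.0072, 0.0064]
tool_rot: [-180.0, 0.0, 179.6]
wrist_force: [-1.4, -0.0, 5.9]
grip_width: 0.734
grip_force: 32.4
```

>>> {"op": "drive_tool", "data": {
  "rows": "0 0 -10 0 0 0;0 0 -20 0 0 0;0 0 -30 0 0 0;0 0 -30 0 0 0;0 0 -30 0 0 0;0 0 -20 0 0 0;0 0 0 0 0 0;0 0 0 0 0 0"
}}

```text
t: 13.68
ee_pos: [0.4766, -0.0073, 0.1468]
tool_rot: [-180.0, 0.2, 179.7]
wrist_force: [0.2, -1.1, -0.8]
grip_width: 0.731
grip_force: 33.4
```

Run:
```python
from h import *
im,K,C=cam("wrist"); cv2.imwrite("pics/w6.png",im[:,:,::-1]);T=tool();print(T[:3,3],proj(K,C,(T@[0,0,-.010,1])[:3]))
go([.6255,.2465,.14],180)
```

```text
[ 0.47549591 -0.0071173   0.14547375] [319.06133934 314.9636228 ]
shift(mm) [-148.5  254.5    5.5] rot [-1.7999e+02  1.0000e-02  1.7966e+02] F [ 0.2 -1.1 -0.3] t 13.73
turn [-0.01  0.01 -0.34]
```

View pics/w6.png

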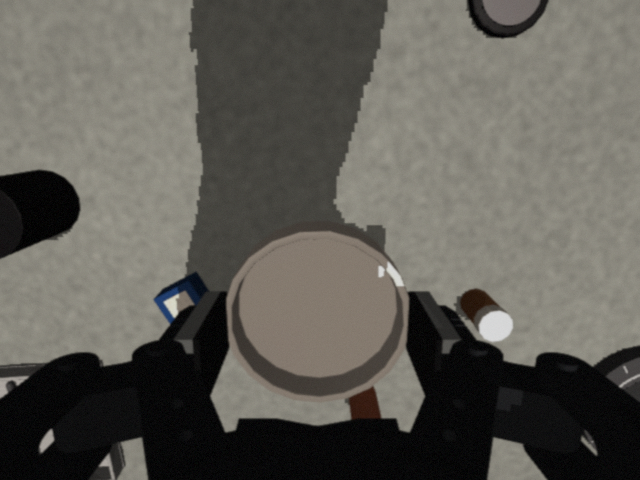

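w6: the dish is held with its rim centred at about (317.5,314.5), on the tool axis within 1 mm. I'll carry it to the stage.

>>> {"op": "drive_tool", "data": {
  "rows": "-13 22 0 0 0 0;-17 29 0 0 0 0;-17 29 0 0 0 0;-17 29 0 0 0 0;-17 29 0 0 0 0;-17 29 0 0 0 0;-17 29 0 0 0 0;-17 29 0 0 0 0;-13 22 10 0 0 0;-5 8 20 0 0 0;0 0 20 0 0 0;0 0 0 0 0 0"
}}

```text
t: 14.73
ee_pos: [0.6231, 0.2468, 0.0882]
tool_rot: [-179.8, -0.6, 179.7]
wrist_force: [-0.9, -0.6, -1.8]
grip_width: 0.737
grip_force: 33.4
```

>>> {"op": "drive_tool", "data": {
  "rows": "0 0 20 0 0 0;0 0 10 0 0 0;0 0 5 0 0 0;0 0 0 0 0 0"
}}

```text
t: 15.07
ee_pos: [0.6257, 0.2462, 0.059]
tool_rot: [-179.9, -0.2, 179.6]
wrist_force: [-0.5, -0.2, 0.2]
grip_width: 0.734
grip_force: 33.4
```

```bash
python3 -c "
from h import *
go([.626,.2468,.0404],180)"
```

```text
shift(mm) [-0.4  0.7 18.6] rot [-179.94   -0.21  179.62] F [-0.5 -0.2  0.2] t 15.07
turn [-0.06 -0.21 -0.38]
```

>>> {"op": "drive_tool", "data": {
  "rows": "0 0.5 8 0 0 0;0 0 4 0 0 0;0 0 2 0 0 0;0 0 0 0 0 0;0 0 0 0 0 0"
}}

```text
t: 15.48
ee_pos: [0.6272, 0.2475, 0.047]
tool_rot: [-180.0, 0.0, 179.7]
wrist_force: [0.7, -0.3, -0.6]
grip_width: 0.734
grip_force: 33.4
```

>>> {"op": "drive_tool", "data": {
  "rows": "1 -0.5 3 0 0 0;0 0 2 0 0 0;0 0 1 0 0 0;0 0 0.5 0 0 0;0 0 0 0 0 0"
}}

```text
t: 15.9
ee_pos: [0.626, 0.247, 0.0405]
tool_rot: [-180.0, 0.0, 179.7]
wrist_force: [-0.4, 0.5, 2.1]
grip_width: 0.74
grip_force: 33.6
```

>>> {"op": "drive_tool", "data": {
  "rows": "0 0 0 0 0 0;0 0 0 0 0 0;0 0 0 0 0 0;0 0 0 0 0 0;0 0 0 0 0 0;0 0 -10 0 0 0;0 0 -30 0 0 0;0 0 -30 0 0 0;0 0 -30 0 0 0;0 0 -20 0 0 0;0 0 0 0 0 0;0 0 0 0 0 0",
  "jaw": 85
}}

```text
t: 16.9
ee_pos: [0.6273, 0.2473, 0.1629]
tool_rot: [179.9, 0.2, 179.7]
wrist_force: [0.6, -0.1, -0.2]
grip_width: 0.998
grip_force: 0.0
```

Run:
```python
from h import *
im,K,C=cam("wrist"); cv2.imwrite("pics/w7.png",im[80:380,140:500,::-1]);print(proj(K,C,[.626,.2468,.050])-[140,80],proj(K,C,[.6255,.2465,.014])-[140,80],tool()[:3,3])
go([.617,.026,.15],180)
```

```text
[177.10142329 149.17441538] [176.68137412 136.15208116] [0.62629183 0.24704461 0.160881  ]
shift(mm) [   8.  -221.1   10.8] rot [1.7999e+02 6.0000e-02 1.7966e+02] F [-0.3  0.2  0.2] t 16.95
turn [ 0.01  0.06 -0.34]
```

View pics/w7.png

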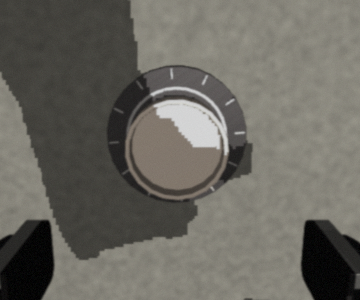

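w7: the dish rim is centred at about (176.5,148.5) in the crop, against an expected (177,149), so it is well centred. Next is the core.

>>> {"op": "drive_tool", "data": {
  "rows": "1 -15 0 0 0 0;1 -22 0 0 0 0;1 -25 0 0 0 0;1 -25 0 0 0 0;1 -25 0 0 0 0;1 -25 0 0 0 0;1 -25 0 0 0 0;1 -25 0 0 0 0;0 -22 0 0 0 0;0 -12 0 0 0 0;0 0 0 0 0 0;0 0 0 0 0 0",
  "jaw": 50
}}

```text
t: 17.95
ee_pos: [0.6161, 0.0255, 0.1593]
tool_rot: [180.0, -0.1, 179.6]
wrist_force: [1.2, -0.4, -0.0]
grip_width: 0.585
grip_force: 0.0
```

Run:
```python
from h import *
im,K,C=cam("wrist"); cv2.imwrite("pics/w8.png",im[:,:,::-1]);print(proj(K,C,[.617,.026,.05]),tool()[:3,3])
go([.617,.026,.15],180)
```

```text
[318.88098861 235.02966311] [0.61625268 0.02631692 0.15951704]
shift(mm) [-0.8 -0.3  9.5] rot [ 1.7997e+02 -8.0000e-02  1.7964e+02] F [-1.   0.1  0.2] t 18.0
turn [ 0.03 -0.08 -0.36]
```

View pics/w8.png

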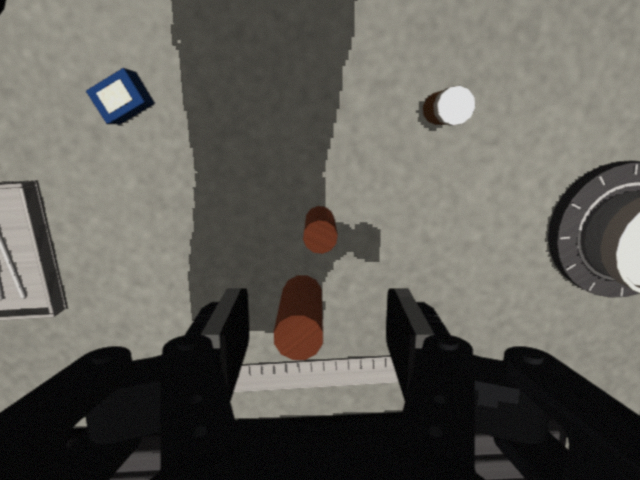

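w8: the small core's top is at (320,237.5), giving (.6186,.0267). The big one is at (299,338), ahead of it. I'll descend with the jaw closing along y.

>>> {"op": "drive_tool", "data": {
  "rows": "-2 0.5 20 0 0 0;0 0 30 0 0 0;0 0 30 0 0 0;0 0 20 0 0 0;0 0 15 0 0 0;0 0 10 0 0 0;0 0 5 0 0 0;0 0 0 0 0 0;0 0 0 0 0 0"
}}

```text
t: 18.75
ee_pos: [0.6193, 0.0271, 0.0309]
tool_rot: [-180.0, 0.0, 179.7]
wrist_force: [0.1, -0.1, -0.2]
grip_width: 0.585
grip_force: 0.0
```

```bash
python3 -c "
from h import *
go([.6186,.0267,.018],180)"
```

```text
shift(mm) [ 0.7 -0.4 12.9] rot [-1.800e+02  4.000e-02  1.797e+02] F [ 0.1 -0.1 -0.2] t 18.75
turn [-0.    0.04 -0.3 ]
```

>>> {"op": "drive_tool", "data": {
  "rows": "0.5 -0.4 6 0 0 0;0 0 4 0 0 0;0 0 2 0 0 0;0 0 0 0 0 0;0 0 0 0 0 0"
}}

```text
t: 19.17
ee_pos: [0.6182, 0.0261, 0.0183]
tool_rot: [-180.0, -0.0, 179.6]
wrist_force: [-0.0, 0.0, -0.9]
grip_width: 0.586
grip_force: 0.0
```

>>> {"op": "drive_tool", "data": {
  "rows": "0 0 0 0 0 0;0 0 0 0 0 0;0 0 0 0 0 0;0 0 0 0 0 0;0 0 0 0 0 0;0 0 0 0 0 0;0 0 0 0 0 0;0 0 0 0 0 0",
  "jaw": 12,
  "force": 30
}}

```text
t: 19.83
ee_pos: [0.6185, 0.0261, 0.0185]
tool_rot: [-180.0, 0.0, 179.7]
wrist_force: [-0.6, -0.3, 3.5]
grip_width: 0.248
grip_force: 29.4
```

Run:
```python
from h import *
im,K,C=cam("wrist"); T=tool(); T[2,3]=.05; cv2.imwrite("pics/w9.png",im[180:480,140:500,::-1]);print(proj(K,C,T[:3,3])-[140,180],tool()[:3,3])
```

```text
[178.71174802 171.92826653] [0.61856403 0.02609281 0.01856131]
```

View pics/w9.png

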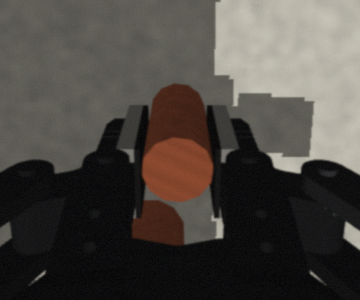

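w9: the core is gripped, its top at (178,169.5) in the crop, centred within 1 mm. I'll lift it and carry it to the dish.

>>> {"op": "drive_tool", "data": {
  "rows": "0 0 -10 0 0 0;0 0 -25 0 0 0;0 0 -30 0 0 0;0 0 -30 0 0 0;0 0 -20 0 0 0;0 0 0 0 0 0;0 0 0 0 0 0"
}}

```text
t: 20.47
ee_pos: [0.6193, 0.0261, 0.1351]
tool_rot: [-180.0, 0.2, 179.7]
wrist_force: [0.9, -0.2, -0.4]
grip_width: 0.247
grip_force: 29.4
```

>>> {"op": "drive_tool", "data": {
  "rows": "0 10 0 0 0 0;0 20 0 0 0 0;-1 25 0 0 0 0;-1 25 0 0 0 0;-1 25 0 0 0 0;-1 25 0 0 0 0;-1 25 0 0 0 0;-1 25 0 0 0 0;-1 25 0 0 0 0;-1 15 0 0 0 0;0 0 0 0 0 0;0 0 0 0 0 0"
}}

```text
t: 21.47
ee_pos: [0.6265, 0.2469, 0.1317]
tool_rot: [-179.9, -0.1, 179.8]
wrist_force: [-0.5, -0.1, -0.3]
grip_width: 0.249
grip_force: 29.5
```

```bash
python3 -c "
from h import *
go([.6267,.2468,.0567],180)"
```

```text
shift(mm) [-0.3  0.  75. ] rot [-1.7993e+02 -1.4000e-01  1.7976e+02] F [-0.5 -0.1 -0.3] t 21.47
turn [-0.07 -0.14 -0.24]
```

>>> {"op": "drive_tool", "data": {
  "rows": "0 0 15 0 0 0;0 0 20 0 0 0;0 0 15 0 0 0;0 0 8 0 0 0;0 0 4 0 0 0;0 0 2 0 0 0;0 0 0 0 0 0;0 0 0 0 0 0"
}}

```text
t: 22.13
ee_pos: [0.6283, 0.2459, 0.0702]
tool_rot: [180.0, 0.1, 179.6]
wrist_force: [-0.2, -0.5, -0.7]
grip_width: 0.25
grip_force: 29.5
```

>>> {"op": "drive_tool", "data": {
  "rows": "1.5 0.8 5 0 0 0;0 0 4 0 0 0;0 0 2 0 0 0;0 0 1 0 0 0;0 0 0 0 0 0;0 0 0 0 0 0"
}}

```text
t: 22.63
ee_pos: [0.6261, 0.2469, 0.0572]
tool_rot: [-180.0, -0.0, 179.7]
wrist_force: [0.1, 0.4, -0.4]
grip_width: 0.246
grip_force: 29.5
```

>>> {"op": "drive_tool", "data": {
  "rows": "0 0 0.5 0 0 0;0 0 0.5 0 0 0;0 0 0.3 0 0 0;0 0 0 0 0 0"
}}

```text
t: 22.97
ee_pos: [0.6264, 0.247, 0.0566]
tool_rot: [180.0, 0.0, 179.7]
wrist_force: [-1.6, 0.9, 3.7]
grip_width: 0.25
grip_force: 29.8
```

>>> {"op": "drive_tool", "data": {
  "rows": "0 0 0 0 0 0;0 0 0 0 0 0;0 0 0 0 0 0;0 0 0 0 0 0;0 0 0 0 0 0;0 0 -10 0 0 0;0 0 -25 0 0 0;0 0 -25 0 0 0;0 0 -25 0 0 0;0 0 -20 0 0 0;0 0 0 0 0 0;0 0 0 0 0 0",
  "jaw": 45
}}

```text
t: 23.97
ee_pos: [0.6273, 0.2472, 0.1633]
tool_rot: [179.9, 0.2, 179.7]
wrist_force: [0.2, -0.3, -0.6]
grip_width: 0.531
grip_force: 0.0
```

Run:
```python
from h import *
im,K,C=cam("wrist"); cv2.imwrite("pics/w10.png",im[80:380,140:500,::-1]);print(proj(K,C,[.626,.2468,.088])-[140,80],proj(K,C,[.626,.2468,.05])-[140,80],tool()[:3,3])
go([.461,-.197,.2],180)
```

```text
[177.29940621 166.26211684] [177.28315861 149.1828677 ] [0.62631375 0.24694614 0.16146174]
shift(mm) [ 162.6 -444.9  -38.8] rot [1.7999e+02 6.0000e-02 1.7966e+02] F [-0.4 -0.7 -1. ] t 24.02
turn [ 0.01  0.06 -0.34]
```

View pics/w10.png

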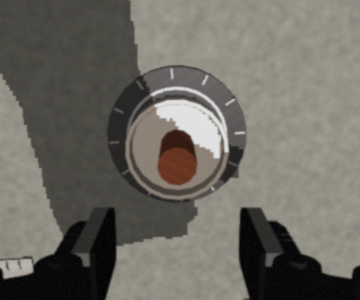

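w10: the core stands at (177,166) in the crop, against an expected (177.3,166.3), so it is centred. Next is the cover.

>>> {"op": "drive_tool", "data": {
  "rows": "7 -19 0 0 0 0;13 -35 0 0 0 0;14 -38 0 0 0 0;14 -38 0 0 0 0;14 -38 0 0 0 0;14 -38 0 0 0 0;14 -38 0 0 0 0;14 -38 0 0 0 0;14 -38 0 0 0 0;14 -38 0 0 0 0;14 -38 0 0 0 0;14 -38 0 0 0 0",
  "jaw": 75
}}

```text
t: 25.02
ee_pos: [0.4615, -0.1871, 0.1596]
tool_rot: [179.9, -0.1, 179.7]
wrist_force: [0.7, -1.0, 0.7]
grip_width: 0.881
grip_force: 0.0
```

>>> {"op": "drive_tool", "data": {
  "rows": "3 -10 0 0 0 0;0 0 0 0 0 0;0 0 0 0 0 0"
}}

```text
t: 25.27
ee_pos: [0.4596, -0.196, 0.1599]
tool_rot: [179.9, -0.1, 179.5]
wrist_force: [1.1, 0.0, 0.3]
grip_width: 0.879
grip_force: 0.0
```

Run:
```python
from h import *
im,K,C=cam("wrist"); cv2.imwrite("pics/w11.png",cv2.convertScaleAbs(im[:,:,::-1],alpha=1.8,beta=20));print(proj(K,C,[.461,-.197,.06]),tool()[:3,3])
go([.461,-.197,.16],180)
```

```text
[316.28361501 239.80826299] [ 0.45998441 -0.19526157  0.16010502]
shift(mm) [-1.  -1.7  0.1] rot [ 1.7992e+02 -8.0000e-02  1.7965e+02] F [1.2 0.1 0.3] t 25.32
turn [ 0.08 -0.08 -0.35]
```

View pics/w11.png

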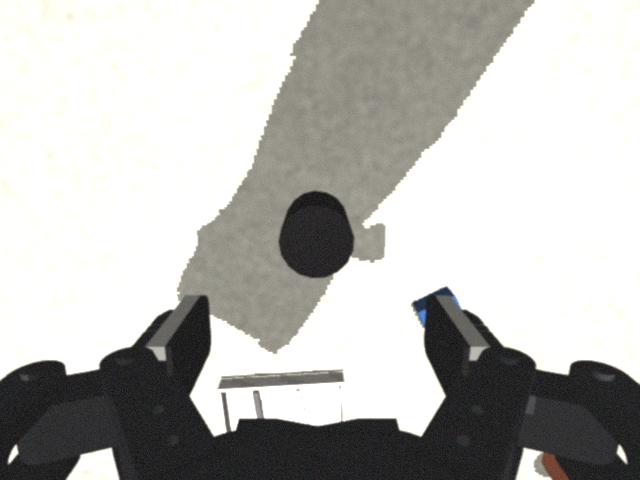

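w11: the cover's top is centred at (316.5,241), giving (.4618,-.197).

>>> {"op": "drive_tool", "data": {
  "rows": "-1 -1.5 20 0 0 0;0 0 30 0 0 0;0 0 25 0 0 0;0 0 20 0 0 0;0 0 15 0 0 0;0 0 8 0 0 0;0 0 0 0 0 0;0 0 0 0 0 0"
}}

```text
t: 25.98
ee_pos: [0.4617, -0.1965, 0.043]
tool_rot: [180.0, -0.0, 179.8]
wrist_force: [0.4, -0.1, 0.1]
grip_width: 0.877
grip_force: 0.0
```

```bash
python3 -c "
from h import *
go([.4618,-.197,.028],180)"
```

```text
shift(mm) [-0.1 -0.5 15. ] rot [ 1.7997e+02 -4.0000e-02  1.7976e+02] F [ 0.4 -0.1  0.1] t 25.98
turn [ 0.03 -0.04 -0.24]
```

>>> {"op": "drive_tool", "data": {
  "rows": "0 -0.5 8 0 0 0;0 0 5 0 0 0;0 0 2 0 0 0;0 0 0 0 0 0;0 0 0 0 0 0"
}}

```text
t: 26.4
ee_pos: [0.4614, -0.1982, 0.0281]
tool_rot: [-180.0, 0.0, 179.6]
wrist_force: [0.2, -0.1, 0.2]
grip_width: 0.877
grip_force: 0.0
```

>>> {"op": "drive_tool", "data": {
  "rows": "0 0 0 0 0 0;0 0 0 0 0 0;0 0 0 0 0 0;0 0 0 0 0 0;0 0 0 0 0 0;0 0 0 0 0 0;0 0 0 0 0 0;0 0 0 0 0 0",
  "jaw": 35,
  "force": 30
}}

```text
t: 27.07
ee_pos: [0.4618, -0.1984, 0.0285]
tool_rot: [-180.0, 0.0, 179.7]
wrist_force: [-0.7, -0.0, 4.8]
grip_width: 0.532
grip_force: 31.0
```

Run:
```python
from h import *
im,K,C=cam("wrist"); T=tool(); T[2,3]=.06; cv2.imwrite("pics/w12.png",cv2.convertScaleAbs(im[130:480,140:500,::-1],alpha=2.5,beta=30));print(proj(K,C,T[:3,3])-[140,130],tool()[:3,3])
```

```text
[178.57687175 221.98218661] [ 0.46177032 -0.19838991  0.02847172]
```

View pics/w12.png

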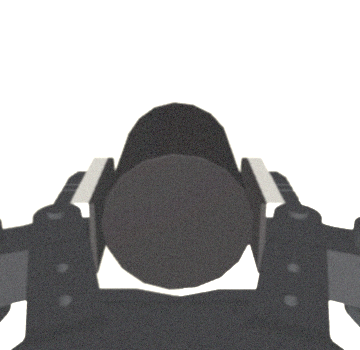

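w12: the cover is gripped, its top at (178.5,221.5) in the crop, against (178.6,222), so it is centred. I'll lift high and carry it over.

>>> {"op": "drive_tool", "data": {
  "rows": "0 0 -10 0 0 0;0 0 -25 0 0 0;0 0 -35 0 0 0;0 0 -35 0 0 0;0 0 -30 0 0 0;0 0 -20 0 0 0;0 0 -5 0 0 0;0 0 0 0 0 0"
}}

```text
t: 27.78
ee_pos: [0.4623, -0.1987, 0.1897]
tool_rot: [-179.9, 0.2, 179.7]
wrist_force: [1.1, -0.2, -2.5]
grip_width: 0.532
grip_force: 31.0
```

>>> {"op": "drive_tool", "data": {
  "rows": "-5 14 0 0 0 0;-10 27 0 0 0 0;-13 35 0 0 0 0;-13 35 0 0 0 0;-13 35 0 0 0 0;-13 35 0 0 0 0;-13 35 0 0 0 0;-13 35 0 0 0 0;-13 35 0 0 0 0;-13 35 0 0 0 0;-13 35 0 0 0 0;-13 35 0 0 0 0"
}}

```text
t: 28.78
ee_pos: [0.6078, 0.1937, 0.1852]
tool_rot: [-179.9, -0.2, 179.7]
wrist_force: [0.7, -0.6, -1.4]
grip_width: 0.528
grip_force: 31.0
```

>>> {"op": "drive_tool", "data": {
  "rows": "-10 28 0 0 0 0;-8 20 0 0 0 0;0 0 0 0 0 0;0 0 0 0 0 0"
}}

```text
t: 29.12
ee_pos: [0.6259, 0.2408, 0.1848]
tool_rot: [-179.9, -0.3, 179.8]
wrist_force: [-0.1, -0.7, -1.2]
grip_width: 0.532
grip_force: 31.0
```

```bash
python3 -c "
from h import *
go([.626,.2468,.135],180)"
```

```text
shift(mm) [-0.3  6.1 49.7] rot [-179.92   -0.25  179.78] F [-0.1 -0.7 -1.2] t 29.12
turn [-0.08 -0.25 -0.22]
```

>>> {"op": "drive_tool", "data": {
  "rows": "0 4 10 0 0 0;0 2 15 0 0 0;0 0 12 0 0 0;0 0 6 0 0 0;0 0 0 0 0 0;0 0 0 0 0 0"
}}

```text
t: 29.62
ee_pos: [0.6266, 0.2449, 0.1444]
tool_rot: [-180.0, -0.1, 179.6]
wrist_force: [0.2, 0.6, 0.1]
grip_width: 0.531
grip_force: 31.0
```

```bash
python3 -c "
from h import *
go([.626,.2468,.0665],180)"
```

```text
shift(mm) [ 0.5  1.9 77.9] rot [-1.7997e+02 -8.0000e-02  1.7959e+02] F [0.2 0.6 0.1] t 29.62
turn [-0.03 -0.08 -0.41]
```

>>> {"op": "drive_tool", "data": {
  "rows": "0 1.5 8 0 0 0;0 0 10 0 0 0;0 0 12 0 0 0;0 0 12 0 0 0;0 0 10 0 0 0;0 0 6 0 0 0;0 0 2 0 0 0;0 0 0 0 0 0;0 0 0 0 0 0"
}}

```text
t: 30.37
ee_pos: [0.6274, 0.2475, 0.0853]
tool_rot: [180.0, 0.0, 179.7]
wrist_force: [0.6, 0.6, 0.3]
grip_width: 0.534
grip_force: 31.0
```

>>> {"op": "drive_tool", "data": {
  "rows": "1 -0.5 6 0 0 0;0 0 4 0 0 0;0 0 3 0 0 0;0 0 2 0 0 0;0 0 1 0 0 0;0 0 0 0 0 0;0 0 0 0 0 0"
}}

```text
t: 30.95
ee_pos: [0.6262, 0.2469, 0.069]
tool_rot: [-180.0, 0.0, 179.7]
wrist_force: [-0.4, 0.8, -1.2]
grip_width: 0.533
grip_force: 31.0
```

>>> {"op": "drive_tool", "data": {
  "rows": "0 0 1 0 0 0;0 0 1 0 0 0;0 0 0.6 0 0 0;0 0 0.3 0 0 0;0 0 0 0 0 0"
}}

```text
t: 31.37
ee_pos: [0.6263, 0.2469, 0.0666]
tool_rot: [180.0, 0.0, 179.7]
wrist_force: [-0.6, -0.8, 3.2]
grip_width: 0.529
grip_force: 31.3
```

The cover touches down at the expected height (.0666). I'll release it, back off and check.

>>> {"op": "drive_tool", "data": {
  "rows": "0 0 0 0 0 0;0 0 0 0 0 0;0 0 0 0 0 0;0 0 0 0 0 0;0 0 0 0 0 0;0 0 -10 0 0 0;0 0 -25 0 0 0;0 0 -25 0 0 0;0 0 -25 0 0 0;0 0 -20 0 0 0;0 0 0 0 0 0;0 0 0 0 0 0",
  "jaw": 70
}}

```text
t: 32.37
ee_pos: [0.6273, 0.2472, 0.1734]
tool_rot: [179.9, 0.2, 179.7]
wrist_force: [-0.6, -0.2, -0.2]
grip_width: 0.816
grip_force: 0.0
```

>>> {"op": "drive_tool", "data": {
  "rows": "0 -20 0 0 0 0;0 -30 0 0 0 0;0 -30 0 0 0 0;0 -30 0 0 0 0;0 -30 0 0 0 0;0 -20 0 0 0 0;0 0 0 0 0 0;0 0 0 0 0 0"
}}

```text
t: 33.03
ee_pos: [0.6244, 0.0858, 0.1698]
tool_rot: [180.0, -0.1, 179.5]
wrist_force: [0.2, 0.2, 0.2]
grip_width: 0.82
grip_force: 0.0
```

Run:
```python
from h import *
o=[]
for n,z in(("scene",.098),("side",.098)):
    im,K,C=cam(n); u,v=proj(K,C,[.626,.2468,z]).astype(int); print(n,u,v,proj(K,C,[.626,.2468,.05]))
    y0,x0=max(v-50,0),u-60; c=im[y0:y0+130,x0:x0+125,::-1]; print(x0,y0); o.append(cv2.convertScaleAbs(cv2.resize(c,(375,390)),alpha=1.5))
cv2.imwrite("pics/end.png",np.hstack(o))
```

```text
scene 447 352 [439.73875487 371.59536271]
387 302
side 300 106 [300.82672941 128.78540357]
240 56
```

View pics/end.png

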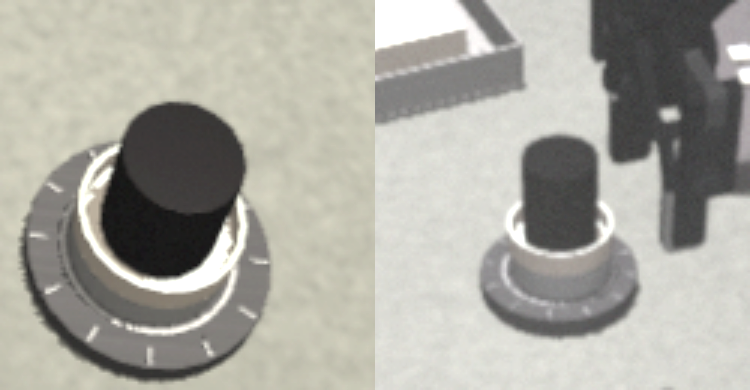

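The final crops show the ring, dish and cover stacked centred and upright on the plate. The cover's top is at (183,157) in the left crop and (560,155) in the right one, and the gripper is clear.

```bash
python3 -c "
from cell import ctrl
print(ctrl.job_done())"
```

```text
the job is handed in; nothing more can be done
None
```

The job is handed in: riser ring, dish, small rock core and dust cover were stacked in that order, centred on the stage plate to within about 1 mm by camera, at about 33 s on the robot clock; the vial, box and tray were not touched.

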